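# Shut the ultrasonic cleaner and start it

## Task

Get the ultrasonic cleaner on the repair bench going: with the fingertips push its raised lid down until it is fully shut, without slamming it, and only then press the larger of the two buttons on its front ledge all the way down and let it come up again. Leave the smaller button alone, do not raise the lid towards upright, and do not move or pick up anything else on the bench.

Things in the scene. Friction and masses are not known exactly. Their poses are not given: they have to be found in the camera images.
- cleaner: ultrasonic cleaner, cream, fixed to the bench. Origin: centre of its underside, on the table; x from its front to its back (away from the robot, but turned), y to its left, z up. 225 deep (x), 240 wide (y). Front, x -112 to -57: a flat ledge 90 high that carries two buttons and a jar. Behind, x -57 to +112: open tank, rim 125 high, covered by the lid
- hinge (a point): middle of the lid's hinge line, at the cleaner's back rim: 100 behind the cleaner's origin and 127 above the table. Axes as the cleaner's; the hinge line runs along y
- lid (a joint): lid angle in rad: 0 fully shut (level), larger is more open, stops at 0 and 1.6. Starts at 0.75 to 1.25: free edge up and leaning to the cleaner's front, so the outer face looks up and back. Stiff friction hinge (about 0.45 N m, lid 0.3 kg): it stays at whatever angle it is left and does not fall
- lid_edge (a point): middle of the lid's free (front) edge, on the outer face. Lid: plate 155 long from the hinge line, 236 wide, 12 thick; underside passes through the hinge line. Axes: x along the lid to the hinge, y along the hinge, z out of the outer face. A fixed grip bar 16 x 70, 18 high, crosses the face's middle 70 from the hinge line; between bar and free edge it is bare
- start_top (a point): centre of the top of the larger button (30 dia, in a housing 46 dia and 12 high), on the cleaner's ledge; its top is 10 above the housing and 112 above the table; pressed straight down. It may be on the left or the right of the small one, 80 apart
- start (a joint): travel of the larger button in m: 0 up, 0.006 fully down; a spring (about 1.5 N to start, 5 N fully down) brings it back
- stop_top (a point): centre of the top of the smaller button (16 dia, in a housing 32 dia and 12 high), same height, on the same ledge
- stop (a joint): travel of the smaller button in m: 0 up, 0.006 fully down; spring return like the other
- jar: small amber jar with black cap, 32 dia x 45 high, standing on the cleaner's ledge at its left end (+y) (loose bystander; origin at the centre of its underside)
- flask: clear bottle with yellow cap, 56 dia x 150 high, standing on the table just left (+y) of the cleaner (loose bystander; origin at the centre of its underside)
- meter: multimeter lying flat, 140 x 70 x 34, on the table right (-y) of the cleaner (loose bystander; origin at the centre of its underside)
- spool: grey spool, 60 dia x 40 high, standing right (-y) of the cleaner, farther back than the meter (loose bystander; origin at the centre of its underside)
- driver: screwdriver lying on the table, 160 long (loose bystander; origin at its middle)
- tape: roll of tape lying flat, 80 dia x 20 high (loose bystander; origin at the centre of its underside)
- cup: black open cup, 70 dia x 90 high, standing on the table (loose bystander; origin at the centre of its underside)

How it is judged:
On the way, in this order (a step that is already met when the one before it is completed fails the run):
1. the lid is pushed fully shut (value of joint lid below 0.03 rad), for 0.2 s.
2. the larger button is pressed down (value of joint start above 0.0045 m and value of joint lid below 0.03 rad), for 0.05 s.
At the end, for the whole second after the job is handed in: the lid is within 0.03 rad of fully shut (5 mm at its front edge), the larger button has been pressed at least 4.5 mm with the lid shut and is up again (within 1.5 mm), the smaller button is up (value of joint lid below 0.03 rad and value of joint each of start, stop below 0.0015 m); the robot touches nothing.
It fails at once if the larger button is pressed (over 2 mm) while the lid is still open (value of joint start above 0.002 m and value of joint lid above 0.05 rad).
It fails at once if the smaller button is pressed (over 2 mm) (value of joint stop above 0.002 m).
It fails at once if the lid is raised towards upright, past 1.4 rad (value of joint lid above 1.4 rad).
It fails at once if the lid is slammed (faster than 3 rad/s) (velocity of joint lid below -3 rad/s).
It fails at once if any loose bystander is lifted, carried or shoved (over 20 mm) (distance of any of jar, flask, meter, spool, driver, tape, cup from where it was at the start of the episode above 0.02 m).
It also fails if it takes over 40 s, if anything falls off the work surface, if the arm or the gripper's body presses on something with over 40 N, if the wrist force passes 120 N, or if a joint passes its speed limit or range.

## Robot

A 6-joint arm with a two-finger parallel gripper is mounted at the origin on the work surface. World frame = base frame: x ahead of the robot, y to its left, z up, the work surface at z = 0. Lengths are in m, angles in rad, forces in N, time in s.
With the tool pointing down it reaches from about 0.4 to 0.825 m from the base axis. Payload 7 kg.
Tool frame: the origin (TCP) lies at the very end of the fingers, on their centre line; the grasp point (between the pads) lies 19 mm behind it (arm.grasp_offset is the distance from the TCP to the grasp point, in m); z points along the fingers, y is the line along which they close (so a half turn about z gives the same grasp; the last joint's range is limited). The gripper opens to 88 mm and grips with 3 to 60 N. Pads are 19 mm wide; open, the fingers measure 130 mm over their backs; the gripper's body (78 mm by 193 mm) begins 47 mm behind the grasp point.
Start: joints at [0.288, 0.359, 0.012, 0, -1.224, -0.288], TCP at [0.675, -0, 0.195] pointing down, gripper open.
Joint ranges: [-3.07, 3.07], [-1.43, 2.12], [-1.02, 1.25], [-3.03, 1.67], [-3.05, -0], [-3.03, 3.03]. Speed limits (rad/s): [2.39, 2.39, 3.01, 3.14, 3.14, 3.14].

## Interface

Orientations are given as [roll, pitch, yaw] about the fixed x, y, z axes, in that order (R = Rz(yaw) Ry(pitch) Rx(roll)).
In Python, from station import get_state, cams, arm, nets gives the robot as it stands.
- The arm moves only by the shell command python3 -m creep 'ROWS' [FORCE]. ROWS is a JSON object of lists of equal length, an entry for each row: "translation": the shift along the world's x, y, z in mm, a list of three; "spin": the turn about the world's z in rad; "gripper": the opening, from 0 (shut) to 1 (fully open). In form: {"translation": [[dx, dy, dz], ...], "spin": [spin, ...], "gripper": [gripper, ...]}. A call has 1 to 8 rows; each row shifts and turns the commanded pose from where the row before left it; what a row does not reach is not made up. A row lasts 1/10 s, in which the tool goes at most 50 mm and 8.59 degrees, less where a joint would pass 70% of its speed; a pose out of reach is approached as far as the arm can. A call is refused whole if a number of a shift passes 50 or a number of a turn 0.15, either way. A call with a gripper value outside its range is refused whole. The fingers move at their own pace and stop on an object; FORCE is the grip in N (left out, the last holds). Time passes only in rows, so rows that do not move let the fingers close. It gives the time, the measured TCP pose, the force, the opening and the grip force at its end, in the units of the state.
- get_state(): the state, without advancing time (a new reading comes with each control period).
- cams.grab_frame(name): name is "scene" or "side" or "wrist"; returns a dict with "img" (400x640x3 uint8, red, green, blue), "mtx" (3x3 intrinsics, pixels), "D" ([k1, k2, p1, p2, k3] as OpenCV has them; the pictures are not rectified), "R" (3x3) and "t" (3): a world point X has camera coordinates R X + t. Camera axes: x right, y down, z forward; pixel columns grow to the right and rows downward; lengths in m; the calibration is good to about 2 mm. A picture is of the moment at which its call begins. There is no depth.
- arm.job_done(): hands the job in; it is judged then, once.
Trained networks look in the newest picture that a camera, given by its name, has taken for a name from the list of things; names that differ only in an ending like _2 or _b are one class to them, and where a whole thing is asked for, a point or a joint stands for the part that bears it (a point fixed in the world has none). Each returns a list of dicts, best first, with "confidence" (0 to 1); they miss things now and then, are a little off and sometimes report something else, mostly with a low value. They report only what shows in the picture. A call takes as long as a camera call.
- nets.search_frame(camera, label): "centre" ([x, y, z] in m, in world coordinates, good to about 4 mm: the middle of the surface that is visible of it).
- nets.pinpoint(camera, label): "centre" ([x, y, z] in m, in world coordinates, good to about 4 mm: a listed point, or the origin of a listed thing).
The state is a dict: "t": time; "q": joint angles; "qd": joint speeds; "joint_efforts": joint torques, N m; "eef_pos": TCP position; "ee_rot": TCP orientation; "force": force on the tool from outside, world axes, zero at the start; "moment": the same for the moment, N m; "width": finger opening in m; "gripper_force": force on a finger pad.
Only numpy, scipy, OpenCV 4.12 (cv2) and the standard library are available. Lean on these libraries where they do the work, as an engineer would, in place of code of your own. Each camera call takes 0.05 s, during which the arm holds its last target. There are 200 camera calls.

## Working session

There is one attempt and no reset: what is moved stays moved. The work goes in short steps, Python scripts to look and compute and a shell command to move; the robot and the scene stay as the last step left them, time stands still between calls to the robot, and variables do not carry over. Pictures are saved under pics/ and viewed, at most 11 in all, crops included, and the job is handed in when it is done.

```bash
mkdir -p pics; cat > h.py <<'E'
from station import get_state, cams, arm, nets
import numpy as np, cv2
def proj(f,X):
    return cv2.projectPoints(np.array(X,float).reshape(-1,3),cv2.Rodrigues(f["R"])[0],f["t"],f["mtx"],f["D"])[0].reshape(-1,2)
E
python3 - <<'E'
from h import *
for c in ("scene","side"):
    f=cams.grab_frame(c); im=f["img"][:,:,::-1].copy()
    for n in ("cleaner","hinge","lid_edge","start_top","stop_top","jar","flask","cup"):
        r=nets.pinpoint(c,n)[:2]
        print(c,n,[(np.round(d["centre"],3).tolist(),round(d["confidence"],2)) for d in r])
        if r:
            p=proj(f,r[0]["centre"])[0].astype(int); cv2.circle(im,tuple(map(int,p)),3,(0,0,255),-1); cv2.putText(im,n,tuple(map(int,p+3)),0,.4,(255,0,0))
    cv2.imwrite(f"pics/{c}.png",im)
print(get_state()["t"],get_state()["width"])
E
```

```text
scene cleaner [([0.543, -0.141, 0.001], 0.77)]
scene hinge [([0.639, -0.16, 0.128], 0.88)]
scene lid_edge [([0.56, -0.143, 0.256], 0.93)]
scene start_top []
scene stop_top [([0.513, -0.48, 0.003], 0.66)]
scene jar []
scene flask [([0.624, 0.027, -0.002], 0.57)]
scene cup [([0.512, -0.479, 0.004], 0.57)]
side cleaner [([0.54, -0.139, 0.003], 0.62), ([0.451, -0.166, 0.114], 0.23)]
side hinge [([0.638, -0.164, 0.127], 0.72)]
side lid_edge [([0.556, -0.144, 0.256], 0.58), ([0.512, -0.476, 0.0], 0.28)]
side start_top [([0.467, -0.081, 0.112], 0.56)]
side stop_top [([0.451, -0.167, 0.113], 0.4)]
side jar [([0.487, -0.027, 0.091], 0.54)]
side flask []
side cup [([0.514, -0.474, -0.002], 0.95), ([0.44, -0.321, 0.001], 0.71)]
0.9 0.0873255384441311
```

View pics/scene.png

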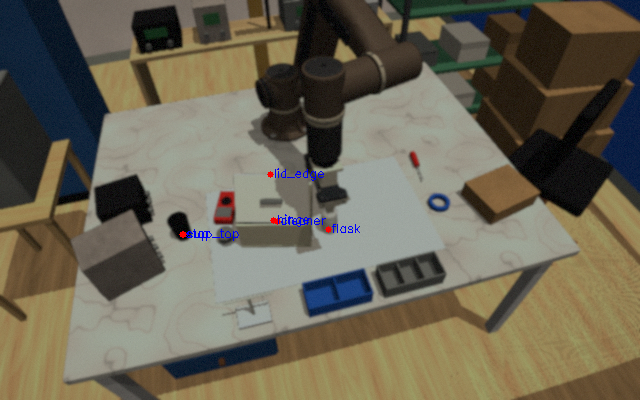

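View pics/side.png

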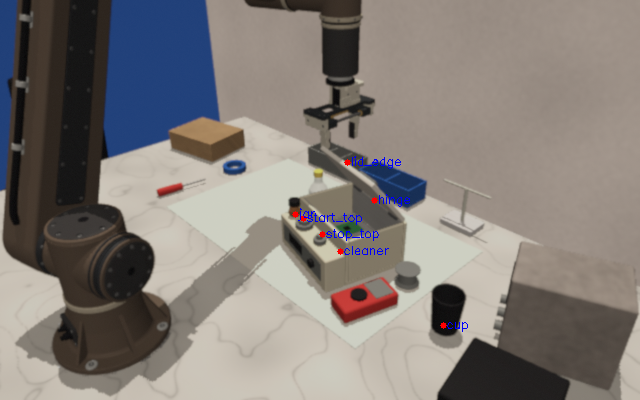

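```bash
python3 -m creep '{"translation":[[0,0,40],[0,0,35],[-10,-40,0],[-10,-40,0],[-10,-40,0],[-10,-37,0],[0,0,0],[0,0,0]],"spin":[0,0,-0.05,-0.05,-0.05,-0.04,0,0],"gripper":[0,0,0,0,0,0,0,0]}' 10
python3 - <<'E'
from h import *
import collections
D=collections.defaultdict(list)
for c in ("scene","side","wrist"):
    f=cams.grab_frame(c)
    cv2.imwrite(f"pics/{c}2.png",f["img"][:,:,::-1])
    for n in ("cleaner","hinge","lid_edge","start_top","stop_top","jar"):
        for d in nets.pinpoint(c,n)[:1]:
            print(c,n,np.round(d["centre"],3),round(d["confidence"],2))
print(get_state())
E
```

```text
t: 1.7
eef_pos: [0.6347, -0.158, 0.2699]
ee_rot: [-3.141, 0.0, -1.762]
force: [0.8, 0.3, -0.4]
width: 0.0291
gripper_force: 0.0
scene cleaner [ 0.539 -0.141  0.002] 0.98
scene hinge [ 0.638 -0.161  0.123] 0.65
scene lid_edge [ 0.558 -0.143  0.26 ] 0.56
side cleaner [ 0.539 -0.142 -0.   ] 0.88
side hinge [ 0.64  -0.164  0.129] 0.96
side lid_edge [ 0.555 -0.141  0.254] 0.7
side start_top [ 0.471 -0.083  0.116] 0.61
side stop_top [ 0.452 -0.166  0.116] 0.38
side jar [ 0.487 -0.025  0.092] 0.54
wrist hinge [ 0.636 -0.163  0.127] 0.63
wrist lid_edge [ 0.552 -0.143  0.256] 0.74
wrist start_top [ 0.468 -0.087  0.112] 0.68
wrist stop_top [ 0.447 -0.159  0.11 ] 0.54
{'t': 2.75, 'q': array([ 5.50841531e-02,  2.89506020e-01,  8.14737874e-02,  1.09967183e-05,
       -1.36273999e+00, -2.45188726e-01]), 'qd': array([-1.21480156e-03,  5.52957040e-04, -1.02823293e-03, -3.35471529e-05,
        7.54347598e-04, -6.72717216e-04]), 'joint_efforts': array([ 7.83402444e-03, -5.40307403e+01,  3.05171657e+01,  7.28434101e+00,
        1.64464483e-02, -4.96225687e-05]), 'eef_pos': array([ 0.63497034, -0.15708355,  0.26977588]), 'ee_rot': array([-3.14156666e+00, -4.58672397e-06, -1.76089863e+00]), 'force': array([ 1.07828502,  0.13208011, -0.39618465]), 'moment': array([-0.00863092, -0.04213723, -0.04438453]), 'gripper_force': 0.0, 'width': 0.0005894904698747314}
```

View pics/side2.png

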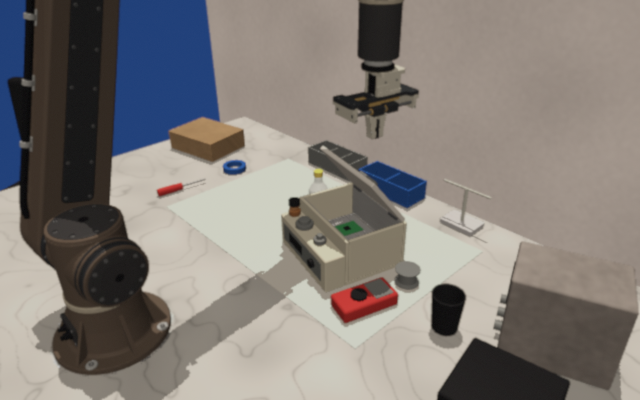

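```bash
python3 -m creep '{"translation":[[-20,4,-7],[-20,4,-8],[-7,1,-6],[-8,2,-7],[-8,1,-6],[-10,2,-10],[-10,2,-10],[0,0,0]],"spin":[0,0,0,0,0,0,0,0],"gripper":[0,0,0,0,0,0,0,0]}'
python3 - <<'E'
from h import *
for c in ("scene","side"):
    f=cams.grab_frame(c)
    cv2.imwrite(f"pics/{c}3.png",f["img"][:,:,::-1])
    for n in ("hinge","lid_edge"):
        for d in nets.pinpoint(c,n)[:1]: print(c,n,np.round(d["centre"],3),round(d["confidence"],2))
E
```

```text
t: 3.55
eef_pos: [0.5503, -0.1405, 0.2149]
ee_rot: [3.14, 0.0, -1.761]
force: [-2.4, 1.2, 1.9]
width: 0.0003
gripper_force: 1.1
scene hinge [ 0.637 -0.164  0.125] 0.59
scene lid_edge [ 0.545 -0.142  0.248] 0.68
side hinge [ 0.637 -0.164  0.128] 0.79
side lid_edge [ 0.544 -0.138  0.246] 0.85
```

View pics/side3.png

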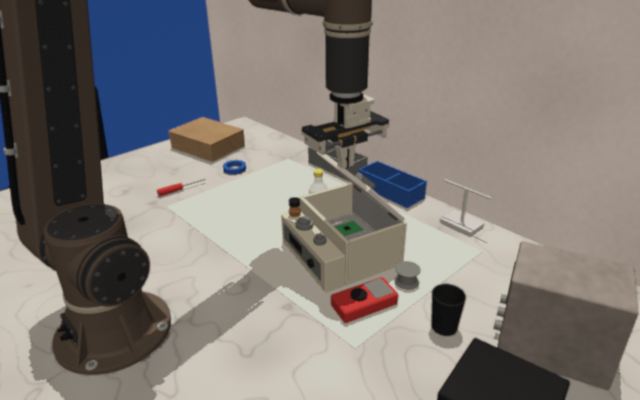

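```bash
python3 - <<'E'
from h import *
f=cams.grab_frame("side"); raw=f["img"][:,:,::-1].copy()
H=np.array([.638,-.163,.127]); a=-.19; xc=np.array([np.cos(a),np.sin(a),0]); yc=np.array([-np.sin(a),np.cos(a),0]); z=np.array([0,0,1.])
K=4; x0,y0,w,h=280,120,140,120
ims=[]
for th in (None,.84,.6):
    im=cv2.resize(raw[y0:y0+h,x0:x0+w],None,fx=K,fy=K,interpolation=cv2.INTER_CUBIC)[:, :]
    if th:
        L=lambda s,y,o:H-xc*(s*np.cos(th)-o*np.sin(th))+yc*y+z*(s*np.sin(th)+o*np.cos(th))
        for o,col in ((0,(0,255,0)),(.012,(0,0,255))):
            p=(proj(f,[L(0,-.118,o),L(.155,-.118,o),L(.155,.118,o),L(0,.118,o)])-[x0,y0])*K
            cv2.polylines(im,[p.astype(int).reshape(-1,1,2)],True,col,1)
        t=(proj(f,get_state()["eef_pos"])-[x0,y0])*K; cv2.circle(im,tuple(map(int,t[0])),4,(255,0,0),-1)
    ims.append(cv2.resize(im,(400,343)))
cv2.imwrite("pics/z3.png",np.hstack(ims[1:]))
E
```

```text
(no output)
```

View pics/z3.png

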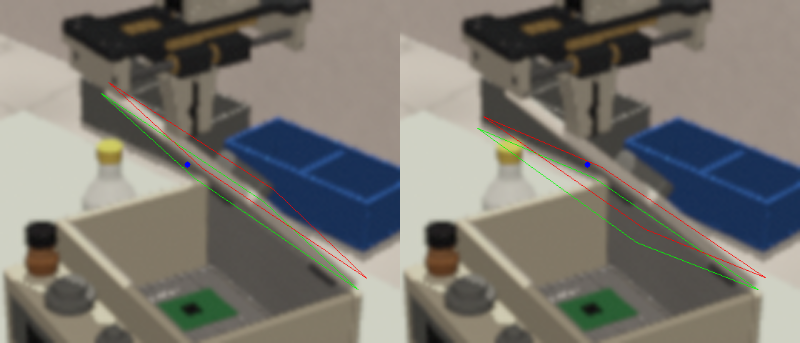

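```bash
python3 - <<'E'
from h import *
f=cams.grab_frame("side")
print("tip proj in pic2",proj(f,[.635,-.157,.270]), "hinge/edge",proj(f,[[.638,-.163,.127],[.556,-.143,.2565]]))
raw=cv2.imread("pics/side2.png"); t=proj(f,[.635,-.157,.270])[0]
cv2.circle(raw,tuple(map(int,t)),1,(255,0,0),-1)
a=cv2.resize(raw[90:190,320:420],(400,400),interpolation=cv2.INTER_CUBIC)
g=cams.grab_frame("scene"); r=g["img"][:,:,::-1].copy()
H=np.array([.638,-.163,.127]); al=-.19; xc=np.array([np.cos(al),np.sin(al),0]); yc=np.array([-np.sin(al),np.cos(al),0]); z=np.array([0,0,1.])
x0,y0=220,130;K=4
b=cv2.resize(r[y0:y0+100,x0:x0+100],(400,400),interpolation=cv2.INTER_CUBIC)
for th,col in ((.84,(0,0,255)),(.68,(0,255,0))):
    L=lambda s,y,o:H-xc*(s*np.cos(th)-o*np.sin(th))+yc*y+z*(s*np.sin(th)+o*np.cos(th))
    p=(proj(g,[L(0,-.118,.012),L(.155,-.118,.012),L(.155,.118,.012),L(0,.118,.012)])-[x0,y0])*K
    cv2.polylines(b,[p.astype(int).reshape(-1,1,2)],True,col,1)
p=(proj(g,get_state()["eef_pos"])-[x0,y0])*K; cv2.circle(b,tuple(map(int,p[0])),4,(255,0,0),-1)
cv2.imwrite("pics/z4.png",np.hstack([a,b])); s=get_state(); print(s["force"],s["moment"])
E
```

```text
tip proj in pic2 [[374.56297643 148.95761729]] hinge/edge [[374.80449629 200.50614494]
 [347.52720895 162.2211153 ]]
[0.48057012 0.30054053 0.17823694] [0.05469347 0.11815097 0.058946  ]
```

View pics/z4.png

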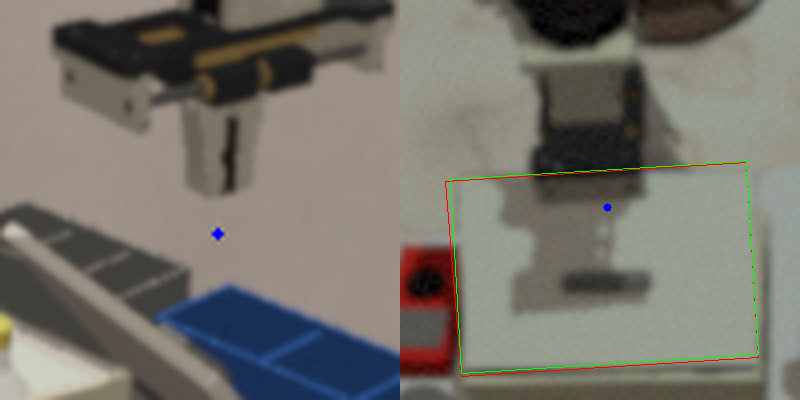

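```bash
python3 - <<'E'
from h import *
f=cams.grab_frame("side");g=cams.grab_frame("scene")
for dz in (0,.01,.02,.03,.04):
    print(dz,"open",proj(f,[.675,0,.195+dz])[0].round(),"shut",proj(f,[.635,-.157,.27+dz])[0].round(), "scene open",proj(g,[.675,0,.195+dz])[0].round(),"scene shut",proj(g,[.635,-.157,.27+dz])[0].round())
def crop(p,x,y,w=66): return cv2.resize(cv2.imread(p)[y:y+w,x:x+w],(400,400),interpolation=cv2.INTER_CUBIC)
cv2.imwrite("pics/z5.png",np.hstack([crop("pics/side.png",306,100),crop("pics/scene2.png",240,150)]))
E
```

```text
0 open [340. 153.] shut [375. 149.] scene open [325. 205.] scene shut [269. 190.]
0.01 open [340. 149.] shut [375. 145.] scene open [325. 203.] scene shut [269. 187.]
0.02 open [340. 146.] shut [375. 141.] scene open [325. 201.] scene shut [269. 185.]
0.03 open [340. 143.] shut [375. 137.] scene open [325. 199.] scene shut [268. 183.]
0.04 open [340. 139.] shut [375. 134.] scene open [325. 197.] scene shut [268. 180.]
```

View pics/z5.png

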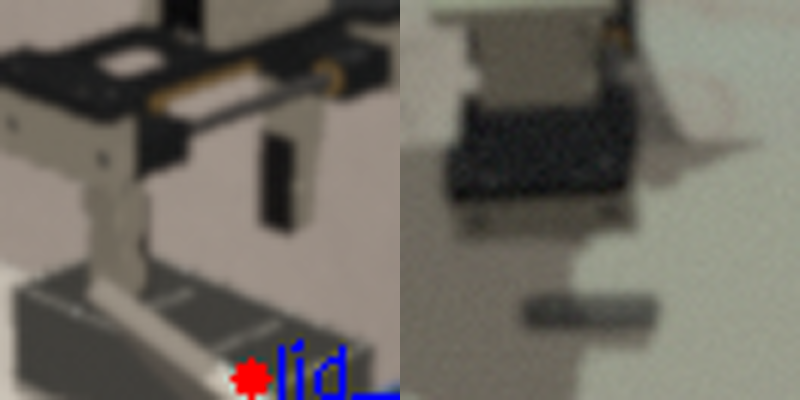

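```bash
python3 - <<'E'
from h import *
f=cams.grab_frame("wrist"); im=f["img"][:,:,::-1].copy()
P={"hinge":[.638,-.163,.127],"edge.84":[.545,-.140,.247],"start":[.468,-.084,.112],"stop":[.450,-.164,.112],"tcp":get_state()["eef_pos"],"tcp28":get_state()["eef_pos"]+[0,0,.028]}
for n,X in P.items():
    p=proj(f,X)[0]; print(n,p.round())
    if abs(p).max()<700: cv2.circle(im,tuple(map(int,p)),3,(0,0,255),-1); cv2.putText(im,n,tuple(map(int,p+4)),0,.4,(255,0,0))
cv2.imwrite("pics/w4.png",im)
print("wrist cam pos",-f["R"].T@f["t"]); s=cams.grab_frame("side"); print("side cam",-s["R"].T@s["t"])
E
```

```text
hinge [230. 196.]
edge.84 [336. 249.]
start [412. 235.]
stop [421. 156.]
tcp [323. 232.]
tcp28 [323. 247.]
wrist cam pos [ 0.54113782 -0.20570475  0.40493438]
side cam [-0.22259961 -0.88738049  0.78001001]
```

View pics/w4.png

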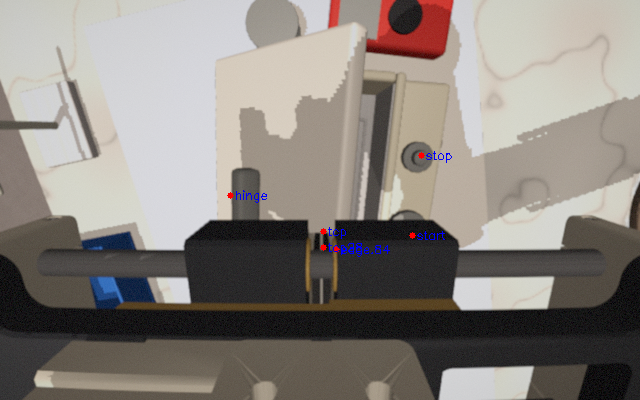

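The wrist view shows the small button at (418,157), where the network puts it. The tip in the side view is about 28 mm above the reported TCP. I'll keep pushing and use the contact force to find the true tip height.

```bash
python3 -m creep '{"translation":[[-5,1,-8],[-5,1,-9],[-4,1,-9],[-4,1,-10],[-3,0,-10],[-3,1,-10],[-2,0,-10],[-1,0,-10]],"spin":[0,0,0,0,0,0,0,0],"gripper":[0,0,0,0,0,0,0,0]}'
python3 - <<'E'
from h import *
f=cams.grab_frame("side"); cv2.imwrite("pics/side5.png",f["img"][80:280,240:440,::-1])
for c in ("side","scene"):
    if c=="scene": cams.grab_frame(c)
    for d in nets.pinpoint(c,"lid_edge")[:1]: print(c,np.round(d["centre"],3),round(d["confidence"],2))
s=get_state(); print(s["eef_pos"],s["force"])
E
```

```text
t: 5.0
eef_pos: [0.5249, -0.1361, 0.139]
ee_rot: [-3.142, -0.0, -1.761]
force: [-1.3, 0.1, 2.3]
width: 0.0004
gripper_force: 1.1
side [ 0.496 -0.125  0.176] 0.67
[ 0.52493037 -0.13617351  0.13925107] [ 0.19245671 -0.86402565  0.63814325]
```

```bash
python3 -m creep '{"translation":[[0,0,-8],[0,0,-8],[0,0,-5],[0,0,-3],[0,0,0]],"spin":[0,0,0,0,0],"gripper":[0,0,0,0,0]}'
python3 -m creep '{"translation":[[0,0,-2],[0,0,0]],"spin":[0,0],"gripper":[0,0]}'
python3 -m creep '{"translation":[[0,0,-2],[0,0,0]],"spin":[0,0],"gripper":[0,0]}'
```

```text
t: 5.7
eef_pos: [0.5247, -0.136, 0.1151]
ee_rot: [3.141, -0.0, -1.761]
force: [-0.2, -0.4, 0.4]
width: 0.0002
gripper_force: 0.0
t: 5.9
eef_pos: [0.5252, -0.136, 0.1138]
ee_rot: [-3.141, 0.0, -1.761]
force: [1.1, 0.6, 0.1]
width: 0.0005
gripper_force: 0.0
t: 6.1
eef_pos: [0.525, -0.136, 0.1117]
ee_rot: [-3.141, 0.0, -1.761]
force: [-0.4, 0.1, 1.0]
width: 0.0007
gripper_force: 0.2
```

```bash
python3 -m creep '{"translation":[[0,0,-2],[0,0,0]],"spin":[0,0],"gripper":[0,0]}' | grep -E "pos|^force"
python3 -m creep '{"translation":[[0,0,-2],[0,0,0]],"spin":[0,0],"gripper":[0,0]}'| grep -E "pos|^force"
python3 -m creep '{"translation":[[0,0,-1],[0,0,0]],"spin":[0,0],"gripper":[0,0]}'| grep -E "pos|^force"
python3 - <<'E'
from h import *
for c in ("side","scene"):
    f=cams.grab_frame(c)
    for n in ("lid_edge","start_top"):
      for d in nets.pinpoint(c,n)[:1]: print(c,n,np.round(d["centre"],3),round(d["confidence"],2))
    if c=="side": cv2.imwrite("pics/side6.png",cv2.resize(f["img"][80:280,240:440,::-1],None,fx=3,fy=3,interpolation=cv2.INTER_CUBIC))
E
```

```text
eef_pos: [0.525, -0.136, 0.1096]
force: [0.3, 1.0, -0.2]
eef_pos: [0.525, -0.136, 0.1076]
force: [0.3, -0.7, 0.0]
eef_pos: [0.525, -0.136, 0.1074]
force: [-2.5, 1.9, 6.8]
side lid_edge [ 0.487 -0.127  0.14 ] 0.71
side start_top [ 0.469 -0.084  0.114] 0.54
scene lid_edge [ 0.495 -0.124  0.139] 0.9
scene start_top [ 0.468 -0.081  0.11 ] 0.49
```

View pics/side6.png

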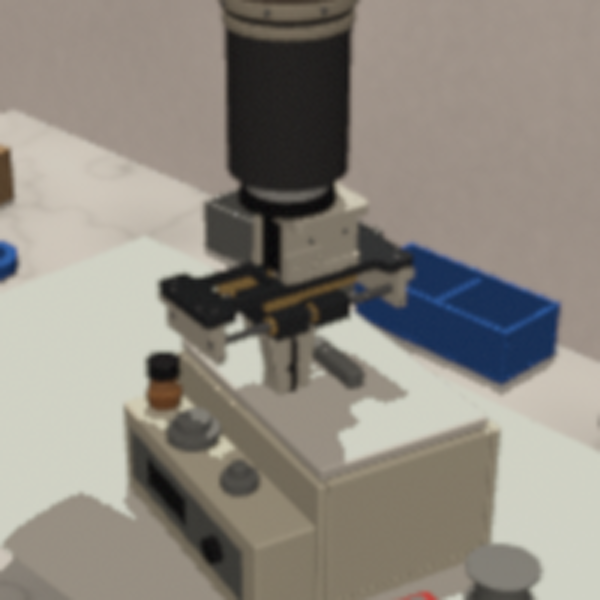

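Image: lid looks level and shut, the fingertips stand on it at about (290,385), start is at (192,428) and stop at (240,478). I'll press a bit more to confirm it's at its stop.

```bash
python3 -m creep '{"translation":[[0,0,-1],[0,0,-1],[0,0,0],[0,0,0],[0,0,0]],"spin":[0,0,0,0,0],"gripper":[0,0,0,0,0]}' | grep -E "pos|^force"
```

```text
eef_pos: [0.5252, -0.1361, 0.1073]
force: [-8.8, 3.9, 23.0]
```

```bash
python3 -m creep '{"translation":[[0,0,20],[0,0,20],[-20,18,0],[-20,18,0],[-20,18,0],[0,0,0]],"spin":[0,0,0,0,0,0],"gripper":[0,0,0,0,0,0]}' | grep -E "pos|^force"
python3 - <<'E'
from h import *
for c in ("side","scene","wrist"):
    f=cams.grab_frame(c)
    for n in ("lid_edge","start_top","stop_top","jar"):
      for d in nets.pinpoint(c,n)[:1]: print(c,n,np.round(d["centre"],3),round(d["confidence"],2))
    if c=="side":
        im=f["img"][:,:,::-1].copy(); p=proj(f,get_state()["eef_pos"]+[0,0,.0317])[0]; cv2.circle(im,tuple(map(int,p.round())),1,(0,0,255),-1)
        cv2.imwrite("pics/side7.png",cv2.resize(im[120:270,240:390],None,fx=4,fy=4,interpolation=cv2.INTER_CUBIC))
E
```

```text
eef_pos: [0.463, -0.0809, 0.1449]
force: [-0.4, 0.7, 1.2]
side lid_edge [ 0.489 -0.125  0.138] 0.79
side start_top [ 0.469 -0.082  0.113] 0.58
side stop_top [ 0.45  -0.167  0.116] 0.47
side jar [ 0.485 -0.026  0.089] 0.76
scene lid_edge [ 0.495 -0.122  0.14 ] 0.84
scene start_top [ 0.468 -0.082  0.108] 0.49
scene jar [ 0.486 -0.024  0.094] 0.59
wrist start_top [ 0.468 -0.088  0.113] 0.75
wrist stop_top [ 0.445 -0.162  0.113] 0.85
wrist jar [ 0.488 -0.026  0.095] 0.55
```

View pics/side7.png

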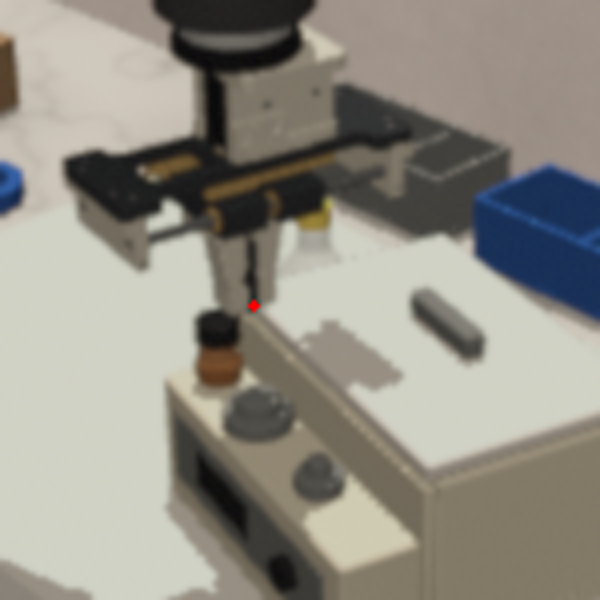

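The lid is shut. The tip at about (248,308) agrees with the corrected offset (red dot), and it sits over the large button at (258,410).

```bash
python3 -m creep '{"translation":[[2,-2,-20],[0,0,-20],[0,0,-15],[0,0,-6],[0,0,0]],"spin":[0,0,0,0,0],"gripper":[0,0,0,0,0]}' | grep -E "pos|^force"
python3 -m creep '{"translation":[[0,0,-2],[0,0,-2],[0,0,0]],"spin":[0,0,0],"gripper":[0,0,0]}' | grep -E "pos|^force"
python3 -m creep '{"translation":[[0,0,-2],[0,0,0]],"spin":[0,0],"gripper":[0,0]}' | grep -E "pos|^force"
```

```text
eef_pos: [0.4665, -0.0841, 0.0832]
force: [-1.1, 0.3, 0.5]
eef_pos: [0.4676, -0.0839, 0.0803]
force: [0.3, 0.6, 1.7]
eef_pos: [0.4676, -0.0839, 0.0781]
force: [-0.3, 1.6, 2.2]
```

```bash
python3 -m creep '{"translation":[[0,0,-2],[0,0,-2],[0,0,0]],"spin":[0,0,0],"gripper":[0,0,0]}' | grep -E "pos|^force"
python3 -m creep '{"translation":[[0,0,-1],[0,0,-1],[0,0,0]],"spin":[0,0,0],"gripper":[0,0,0]}' | grep -E "pos|^force"
```

```text
eef_pos: [0.4676, -0.0839, 0.0744]
force: [-1.1, 1.8, 9.0]
eef_pos: [0.4678, -0.084, 0.074]
force: [-8.7, 3.4, 28.5]
```

Button is at its bottom stop (z has stopped falling and the force is rising). Retracting next.

```bash
python3 -m creep '{"translation":[[0,0,10],[0,0,20],[0,0,30],[0,0,40],[0,0,40],[0,0,0],[0,0,0]],"spin":[0,0,0,0,0,0,0],"gripper":[0,0,0,0,0,0,0]}'
python3 - <<'E'
from h import *
for c in ("side","wrist"):
    f=cams.grab_frame(c)
    for n in ("lid_edge","start_top","stop_top","jar"):
      for d in nets.pinpoint(c,n)[:1]: print(c,n,np.round(d["centre"],3),round(d["confidence"],2))
    if c=="side": cv2.imwrite("pics/side8.png",cv2.resize(f["img"][120:270,240:390,::-1],None,fx=4,fy=4,interpolation=cv2.INTER_CUBIC))
E
```

```text
t: 11.15
eef_pos: [0.4668, -0.0838, 0.2119]
ee_rot: [-3.141, 0.001, -1.761]
force: [1.0, -0.9, -0.6]
width: 0.0006
gripper_force: 0.0
side lid_edge [ 0.487 -0.126  0.14 ] 0.93
side start_top [ 0.469 -0.085  0.114] 0.52
side stop_top [ 0.454 -0.168  0.114] 0.47
side jar [ 0.486 -0.026  0.091] 0.76
wrist lid_edge [ 0.489 -0.127  0.136] 0.61
wrist start_top [ 0.472 -0.086  0.112] 0.81
wrist stop_top [ 0.448 -0.16   0.109] 0.48
wrist jar [ 0.486 -0.022  0.091] 0.49
```

View pics/side8.png

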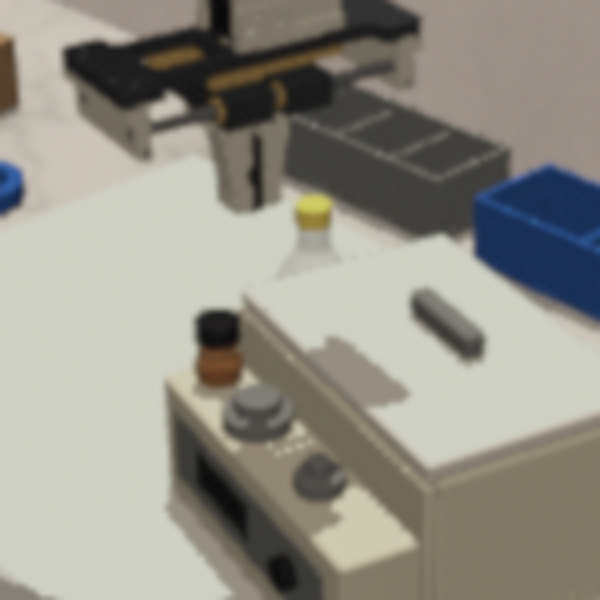

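The lid is shut, the large button at (258,400) is up again, and the jar at (218,350) hasn't moved. The gripper is clear of everything.

```bash
python3 -c "
from station import arm; print(arm.job_done())"
```

```text
the job is handed in; nothing more can be done
None
```

I pushed the lid shut slowly, pressed the larger button to its bottom stop and let it spring back, and handed the job in at about 11 s of the 40 s; I kept clear of the smaller button and everything else on the bench, but no verdict came back.

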